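# Put the screwdriver away and close the tool case

## Robot

A 7-joint arm with a two-finger parallel gripper is mounted at the origin on a cart in front of the work surface, level with it; the furniture and walls round the work are solid. World frame = base frame: x ahead of the robot, y to its left, z up, the work surface at z = 0. Lengths are in m, angles in rad, forces in N, time in s.
With the tool pointing down it reaches from about 0.4 to 0.85 m from the base axis. Payload 10.4 kg.
Tool frame: the origin (TCP) lies on the mounting face of the last link; the fingertips stand 173 mm ahead of it and the grasp point (between the pads) lies arm.grip_depth ahead of it (arm.grip_depth is the distance from the TCP to the grasp point, in m); z points along the fingers, y is the line along which they close (so a half turn about z gives the same grasp; the last joint's range is limited). The gripper opens to 85 mm and grips with 20 to 120 N. Pads are 22 mm wide; open, the fingers measure 114 mm over their backs; the gripper's body (76 mm by 85 mm) begins 54 mm behind the grasp point. The pads swing forward as they close: fully open they stand 13 mm farther back than shut.
Start: joints at [1.079, 0.332, -0.065, 1.46, 0.022, 1.35, -0.088], TCP at [0.282, -0.558, 0.405] pointing down, gripper open.
Joint ranges: [-2.6, 2.6], [-0.5, 2.12], [-1.47, 1.34], [0.16, 2.42], [-1.27, 4.41], [0.06, 2.06], [-2.6, 2.6]. Speed limits (rad/s): [2.22, 2.22, 2.79, 2.79, 3.14, 3.14, 3.14].

## Interface

Orientations are given as a unit quaternion [x, y, z, w].
In Python, from station import get_obs, imaging, arm gives the robot as it stands.
- The arm moves only by the shell command python3 -m handwheel 'ROWS' [FORCE]. ROWS is JSON, a list of rows, each an object with "dp": the shift along the tool's x, y, z in m, a list of three; "roll": the turn about the tool's z in degrees; "hand": the finger opening in m, from 0 to 0.0854. A call has exactly 8 rows; each row is the pose to reach, as a shift and turn from the pose commanded when the call began, along the tool's axes at that moment; what a row does not reach only later rows make up. A row lasts 1/10 s, in which the tool goes at most 50 mm and 8.59 degrees, less where a joint would pass 70% of its speed; a pose out of reach is approached as far as the arm can. A call with a gripper value outside its range is refused whole. The fingers move at their own pace and stop on an object; FORCE is the grip in N (left out, the last holds). Time passes only in rows, so rows that repeat a pose let the fingers close, or fill a call up. It gives the time, the measured TCP pose, the force, the opening and the grip force at its end, in the units of the state.
- get_obs(): the state, without advancing time (a new reading comes with each control period).
- imaging.get_image(name): name is "scene" or "top"; returns the picture (480x640x3 uint8, blue, green, red); there is no depth.
- imaging.camera_params(name): a dict with "camera_matrix" (3x3 intrinsics, pixels), "distortion" ([k1, k2, p1, p2, k3] as OpenCV has them; the pictures are not rectified), "R" (3x3) and "t" (3): a world point X has camera coordinates R X + t. Camera axes: x right, y down, z forward; pixel columns grow to the right and rows downward; lengths in m; the calibration is good to about 2 mm. A picture is of the moment at which its call begins. camera_params takes no time and is no camera call.
- arm.finish_job(): hands the job in; it is judged then, once.
Trained networks look in the newest picture that a camera, given by its name, has taken for a name from the list of things; names that differ only in an ending like _2 or _b are one class to them, and where a whole thing is asked for, a point or a joint stands for the part that bears it (a point fixed in the world has none). Each returns a list of dicts, best first, with "conf" (0 to 1); they miss things now and then, are a little off and sometimes report something else, mostly with a low value. They report only what shows in the picture. A call takes as long as a camera call.
- imaging.spot_in(camera, label): "point" ([x, y, z] in m, in world coordinates, good to about 4 mm: the middle of the surface that is visible of it).
- imaging.landmark_of(camera, label): "point" ([x, y, z] in m, in world coordinates, good to about 4 mm: a listed point, or the origin of a listed thing).
The state is a dict: "time_s": time; "joint_pos": joint angles; "joint_vel": joint speeds; "joint_torque": joint torques, N m; "position": TCP position; "tool_rot": TCP orientation; "wrist_force": force on the tool from outside, world axes, zero at the start; "wrist_torque": the same for the moment, N m; "opening": finger opening in m; "grasp_force": force on a finger pad.
Only numpy, scipy, OpenCV 4.12 (cv2) and the standard library are available. Lean on these libraries where they do the work, as an engineer would, in place of code of your own. Each camera call takes 0.05 s, during which the arm holds its last target. There are 200 camera calls.

## Task

Put the screwdriver from the bench into the shallow open tool case so that it lies flat inside, then set the loose lid squarely on the case so that it is seated all round and closed. Leave the highlighter where it lies.

Things in the scene. Friction and masses are not known exactly. Their poses are not given: they have to be found in the camera images.
- screwdriver_grip (a point): Centre of the handle of the red screwdriver, half-way up: 13 mm above the bench. It lies along its own x axis, 200 mm long in all: the handle, 95 mm long and 24 mm wide, reaches 48 mm to either side of this point; the thin blade goes on in +x, its tip 152 mm from this point. The middle of the whole length is thus 52 mm ahead (+x) of it. The weight is in the handle, 90 g.
- case_mouth (a point): Centre of the mouth of the open grey tool case, level with its rim, 55 mm above the bench. The case stands firm. The opening is 236 mm along its own x axis and 100 mm along y, the walls are upright and 5 mm thick, the inner floor lies 50 mm below this point. A flange round the rim makes it 266 by 136 mm overall. z is up.
- lid_handle (a point): Centre of the lid's black handle bar: 110 mm along the lid's x axis, 14 mm wide, 18 mm high, 28 mm above the grey plate (266 x 140 mm in x, y). A cross-shaped rib under the plate drops 10 mm into the mouth with 10 mm play all round. On the bench this point is 43 mm up; seated, 33 mm above the centre of the mouth, the x axes of lid and case parallel, either way round. 0.35 kg.
- highlighter_mid (a point): Centre of the highlighter pen, 135 mm long along its x axis, 20 mm thick; a bystander lying on the bench beside the screwdriver, on either side of it. Leave it alone.

How it is judged:
At the end, for the whole second after the job is handed in: The screwdriver lies inside the case, flat to within 10 degrees; the lid is seated on the case (handle 28 to 37 mm above the mouth, within 17 mm of its centre, square to within 10 degrees, level to within 3 degrees) (z of screwdriver_grip in the frame of case_mouth below -0.025 m and x of screwdriver_grip in the frame of case_mouth between -0.118 and 0.118 m and y of screwdriver_grip in the frame of case_mouth between -0.05 and 0.05 m and angle between screwdriver_grip's own x axis and vertical between 1.4 and 1.74 rad and z of lid_handle in the frame of case_mouth between 0.028 and 0.037 m and horizontal distance between lid_handle and case_mouth below 0.017 m and angle between the x axis of lid_handle and the x axis of case_mouth, either way round below 0.18 rad and angle between lid_handle's own z axis and vertical below 0.05 rad); the robot touches nothing.
It fails at once if the highlighter is moved more than 40 mm (distance of highlighter_mid from where it was at the start of the episode above 0.04 m).
It also fails if it takes over 54 s, if anything falls off the work surface, if the arm or the gripper's body presses on something with over 40 N, if the wrist force passes 120 N, or if a joint passes its speed limit or range.

## Working session

There is one attempt and no reset: what is moved stays moved. The work goes in short steps, Python scripts to look and compute and a shell command to move; the robot and the scene stay as the last step left them, time stands still between calls to the robot, and variables do not carry over. Pictures are saved under pics/ and viewed, at most 10 in all, crops included, and the job is handed in when it is done.

```bash
mkdir -p pics
cat > h.py <<'E'
import numpy as np,cv2
from station import get_obs,imaging,arm
from scipy.spatial.transform import Rotation as Rn
def ray(cam,uv,z):
    p=imaging.camera_params(cam);K=np.array(p["camera_matrix"]);D=np.array(p["distortion"]);R=np.array(p["R"]);t=np.array(p["t"])
    n=cv2.undistortPoints(np.array(uv,float).reshape(-1,1,2),K,D).reshape(-1,2)
    d=np.c_[n,np.ones(len(n))]@R; c=-R.T@t
    return c+d*((z-c[2])/d[:,2])[:,None]
E
python3 - <<'E'
from h import *
np.set_printoptions(precision=4,suppress=True)
for c in("top","scene"):
    cv2.imwrite(f"pics/{c}0.png",imaging.get_image(c))
    for l in("screwdriver_grip","case_mouth","lid_handle","highlighter_mid"):
        print(c,l,[(np.round(d["point"],3).tolist(),round(d["conf"],2)) for d in imaging.landmark_of(c,l)[:3]])
o=get_obs();print(o,arm.grip_depth);print(Rn.from_quat(o["tool_rot"]).as_matrix())
E
```

```text
top screwdriver_grip [([0.491, -0.144, 0.013], 0.91)]
top case_mouth [([0.482, 0.06, 0.057], 0.74)]
top lid_handle [([0.493, -0.145, 0.014], 0.35)]
top highlighter_mid [([0.577, -0.305, 0.01], 0.67)]
scene screwdriver_grip [([0.496, -0.146, 0.007], 0.66)]
scene case_mouth [([0.489, 0.061, 0.051], 0.68)]
scene lid_handle [([0.514, 0.337, 0.043], 0.64)]
scene highlighter_mid [([0.574, -0.301, 0.012], 0.5)]
{'time_s': 0.5, 'joint_pos': array([ 1.0794,  0.3322, -0.0647,  1.4601,  0.0216,  1.3499, -0.0885]), 'joint_vel': array([ 0.0027, -0.0007,  0.0003, -0.0009,  0.0014,  0.0006, -0.0009]), 'joint_torque': array([ -0.0005, -62.4743,   0.049 , -39.1557,   0.0164,   0.0024,
         0.    ]), 'position': array([ 0.2824, -0.5576,  0.4047]), 'tool_rot': array([ 0.9727,  0.2323, -0.    ,  0.    ]), 'wrist_force': array([ 0.0106,  1.2617, -0.033 ]), 'wrist_torque': array([-0.0221, -0.0264, -0.0405]), 'grasp_force': 0.0, 'opening': 0.0852858072625629} 0.1547
[[ 0.8921  0.4518  0.    ]
 [ 0.4518 -0.8921 -0.0001]
 [-0.      0.0001 -1.    ]]
```

View pics/top0.png

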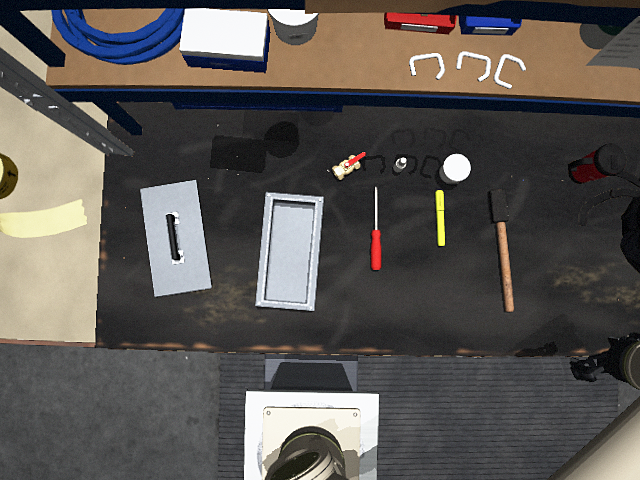

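View pics/scene0.png

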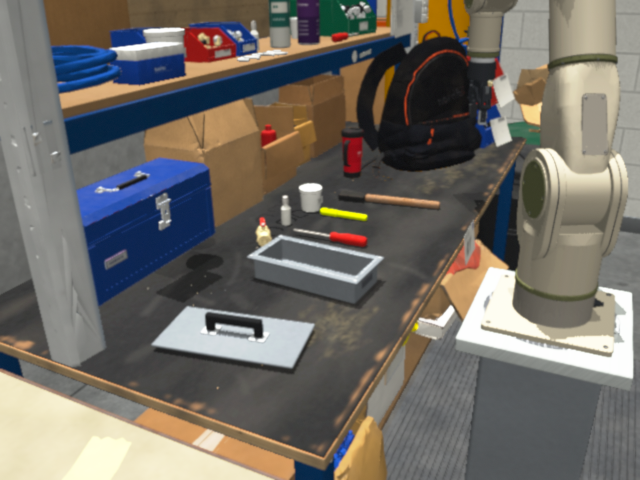

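The top view shows the screwdriver (handle (376,250), tip (376,187)), the case at about (290,251), the lid handle at about (175,238) and the highlighter at (440,218). The network's 0.35 "lid_handle" in the top view is really the screwdriver, so I'm rejecting it.

```bash
python3 - <<'E'
from h import *
np.set_printoptions(precision=4,suppress=True)
im=cv2.imread("pics/top0.png").astype(int);b,g,r=im[...,0],im[...,1],im[...,2]
def rect(m,x0,x1,y0,y1):
    k=np.zeros(m.shape,bool);k[y0:y1,x0:x1]=1;v,u=np.nonzero(m&k)
    return cv2.minAreaRect(np.c_[u,v].astype(np.float32)),len(u)
def rep(n,rc,z):
    rc,N=rc;P=ray("top",cv2.boxPoints(rc),z);e=P[[1,2]]-P[[0,1]];L=np.linalg.norm(e,axis=1);a=e[L.argmax()]
    print(n,N,P.mean(0),"size",L,"yaw",np.degrees(np.arctan2(a[1],a[0])))
rep("sd handle",rect((r>120)&(g<80)&(b<80),350,400,200,290),.013)
rep("sd all",rect((r>110),365,385,183,275),.013)
rep("case",rect(b>100,240,335,185,320),.055)
rep("lidplate",rect(b>100,130,225,170,305),.015)
rep("lidbar",rect((b<70)&(r<70),165,185,205,270),.052)
rep("hl",rect((r>150)&(g>150)&(b<100),425,455,180,255),.01)
p=imaging.camera_params("top");print(-np.array(p["R"]).T@p["t"])
rep
E
cat > gap.py <<'E'
# usage: gap.py X Y Z(grasp point) yaw_of_closing_axis(deg): tool-frame shift and roll
import sys;from h import *
x,y,z,a=map(float,sys.argv[1:]);o=get_obs();R=Rn.from_quat(o["tool_rot"]).as_matrix()
d=R.T@(np.array([x,y,z+arm.grip_depth])-o["position"])
c=np.degrees(np.arctan2(R[1,1],R[0,1]));w=((a-c+90)%180)-90
print("dp",np.round(d,4),"roll",round(-w,1),"closing yaw now",round(c,1),"q7",round(o["joint_pos"][6],2),"t",o["time_s"],"grasp pt",np.round(o["position"]+R[:,2]*arm.grip_depth,4))
E
python3 gap.py .491 -.144 .2 90
```

```text
sd handle 362 [ 0.4948 -0.146   0.013 ] size [0.0218 0.094 ] yaw -179.35395466079595
sd all 479 [ 0.5474 -0.1455  0.013 ] size [0.022  0.1992] yaw -179.40991511414882
case 6533 [0.4856 0.0596 0.055 ] size [0.267  0.1394] yaw -3.157283519400609
lidplate 5947 [0.5154 0.3236 0.015 ] size [0.1702 0.2668] yaw -170.11776513312333
lidbar 305 [0.512  0.3338 0.052 ] size [0.0191 0.1084] yaw -169.9644834980566
hl 254 [ 0.5767 -0.3036  0.01  ] size [0.0182 0.1354] yaw -178.57004488955747
[0.4129 0.01   1.2755]
dp [ 0.373  -0.2747  0.05  ] roll 26.9 closing yaw now -63.1 q7 -0.09 t 0.5 grasp pt [ 0.2824 -0.5576  0.25  ]
```

```bash
python3 -m handwheel '[{"dp":[0.03,-0.02,0],"roll":3,"hand":0.06},{"dp":[0.06,-0.045,0],"roll":6,"hand":0.06},{"dp":[0.1,-0.07,0],"roll":10,"hand":0.06},{"dp":[0.14,-0.1,0],"roll":14,"hand":0.06},{"dp":[0.18,-0.13,0],"roll":18,"hand":0.06},{"dp":[0.22,-0.16,0],"roll":22,"hand":0.06},{"dp":[0.26,-0.19,0.01],"roll":26.3,"hand":0.06},{"dp":[0.29,-0.21,0.02],"roll":26.3,"hand":0.06}]' 40; python3 gap.py .494 -.146 .1 90.6
```

```text
time_s: 1.3
position: [0.4473, -0.2361, 0.3852]
tool_rot: [1.0, 0.005, 0.001, 0.0]
wrist_force: [-0.1, -1.3, -0.8]
opening: 0.0605
grasp_force: 0.0
dp [ 0.0474 -0.0897  0.1305] roll -0.1 closing yaw now -89.5 q7 -1.19 t 1.3 grasp pt [ 0.4475 -0.2362  0.2305]
```

```bash
python3 -m handwheel '[{"dp":[0.012,-0.022,0.02],"roll":0,"hand":0.06},{"dp":[0.024,-0.045,0.05],"roll":0,"hand":0.06},{"dp":[0.036,-0.068,0.08],"roll":0,"hand":0.06},{"dp":[0.047,-0.09,0.11],"roll":0,"hand":0.06},{"dp":[0.047,-0.09,0.14],"roll":0,"hand":0.06},{"dp":[0.047,-0.09,0.15],"roll":0,"hand":0.06},{"dp":[0.047,-0.09,0.15],"roll":0,"hand":0.06},{"dp":[0.047,-0.09,0.15],"roll":0,"hand":0.06}]'; python3 gap.py .494 -.146 .021 90.6
python3 - <<'E'
from h import *
cv2.imwrite("pics/s1.png",cv2.resize(imaging.get_image("scene")[180:300,230:430],None,fx=3,fy=3))
E
```

```text
time_s: 2.1
position: [0.4927, -0.1495, 0.236]
tool_rot: [1.0, 0.004, 0.001, 0.0]
wrist_force: [0.5, 0.2, 1.3]
opening: 0.0599
grasp_force: 0.0
dp [ 0.0013 -0.0036  0.0603] roll -0.1 closing yaw now -89.5 q7 -1.45 t 2.1 grasp pt [ 0.4929 -0.1496  0.0813]
```

View pics/s1.png

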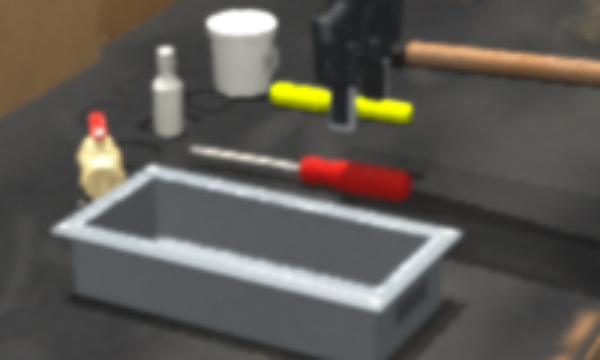

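The crop shows the fingers standing above the red handle at about (345,130), straddling it. I'll descend and grip.

```bash
python3 -m handwheel '[{"dp":[0.001,-0.002,0.02],"roll":0,"hand":0.06},{"dp":[0.001,-0.002,0.04],"roll":0,"hand":0.06},{"dp":[0.001,-0.002,0.055],"roll":0,"hand":0.06},{"dp":[0.001,-0.002,0.06],"roll":0,"hand":0.06},{"dp":[0.001,-0.002,0.06],"roll":0,"hand":0.03},{"dp":[0.001,-0.002,0.06],"roll":0,"hand":0.01},{"dp":[0.001,-0.002,0.06],"roll":0,"hand":0.01},{"dp":[0.001,-0.002,0.06],"roll":0,"hand":0.01}]' 40; python3 gap.py .494 -.146 .021 90.6
```

```text
time_s: 2.95
position: [0.4939, -0.1469, 0.1758]
tool_rot: [1.0, 0.005, 0.001, 0.0]
wrist_force: [-1.7, -0.9, 6.9]
opening: 0.0235
grasp_force: 40.3
dp [ 0.0001 -0.0009  0.0001] roll -0.0 closing yaw now -89.4 q7 -1.49 t 2.95 grasp pt [ 0.4942 -0.147   0.0211]
```

```bash
python3 -m handwheel '[{"dp":[0,0,-0.03],"roll":0,"hand":0.01},{"dp":[0,0,-0.07],"roll":0,"hand":0.01},{"dp":[0,-0.02,-0.1],"roll":1,"hand":0.01},{"dp":[-0.015,-0.06,-0.12],"roll":2,"hand":0.01},{"dp":[-0.03,-0.1,-0.12],"roll":3,"hand":0.01},{"dp":[-0.045,-0.14,-0.12],"roll":4,"hand":0.01},{"dp":[-0.055,-0.18,-0.12],"roll":4,"hand":0.01},{"dp":[-0.06,-0.21,-0.12],"roll":4,"hand":0.01}]' 40; python3 gap.py .4345 .063 .027 86.5
python3 - <<'E'
from h import *
cv2.imwrite("pics/s2.png",cv2.resize(imaging.get_image("scene")[130:330,180:430],None,fx=3,fy=3))
cv2.imwrite("pics/t2.png",cv2.resize(imaging.get_image("top")[170:330,220:400],None,fx=3,fy=3))
E
```

```text
time_s: 3.75
position: [0.4301, 0.065, 0.2951]
tool_rot: [1.0, -0.029, 0.0, 0.0]
wrist_force: [1.3, 0.2, -0.1]
opening: 0.023
grasp_force: 39.5
dp [0.0044 0.0016 0.1134] roll 0.2 closing yaw now -93.3 q7 -1.9 t 3.75 grasp pt [0.4302 0.0649 0.1404]
```

View pics/s2.png

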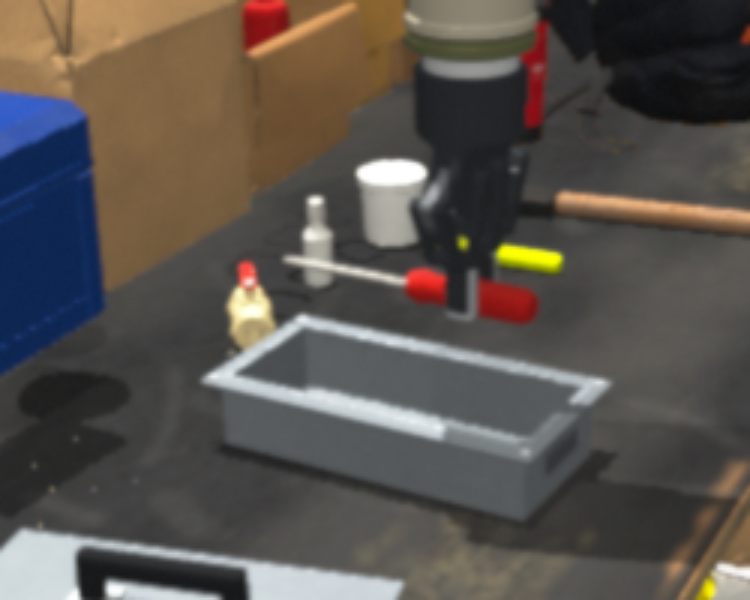

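View pics/t2.png

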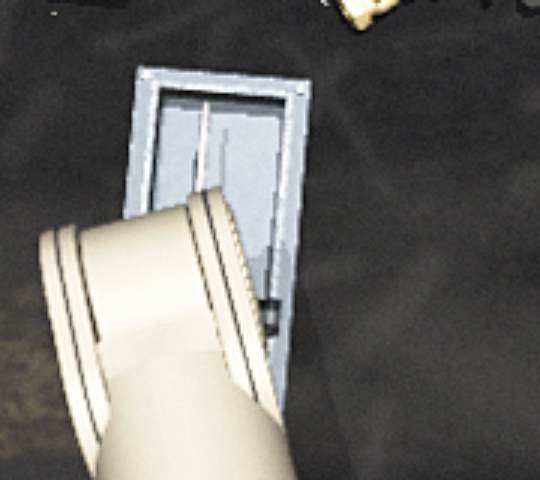

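The screwdriver is held level, its blade tip at about (289,204) in full-image pixels and in line with the case. Lowering it and releasing at limited opening.

```bash
python3 -m handwheel '[{"dp":[0.002,0.001,0.02],"roll":0,"hand":0.01},{"dp":[0.002,0.001,0.05],"roll":0,"hand":0.01},{"dp":[0.002,0.001,0.08],"roll":0,"hand":0.01},{"dp":[0.002,0.001,0.1],"roll":0,"hand":0.01},{"dp":[0.002,0.001,0.107],"roll":0,"hand":0.01},{"dp":[0.002,0.001,0.113],"roll":0,"hand":0.01},{"dp":[0.002,0.001,0.113],"roll":0,"hand":0.01},{"dp":[0.002,0.001,0.113],"roll":0,"hand":0.01}]' 40; python3 gap.py .4345 .063 .027 86.5
```

```text
time_s: 4.65
position: [0.4337, 0.0615, 0.1825]
tool_rot: [1.0, -0.03, 0.001, 0.0]
wrist_force: [0.5, -0.7, -1.2]
opening: 0.0232
grasp_force: 39.5
dp [ 0.0007 -0.0015  0.0008] roll 0.0 closing yaw now -93.5 q7 -2.02 t 4.65 grasp pt [0.4339 0.0615 0.0278]
```

```bash
python3 -m handwheel '[{"dp":[0,0,0],"roll":0,"hand":0.045},{"dp":[0,0,0],"roll":0,"hand":0.045},{"dp":[0,0,0],"roll":0,"hand":0.045},{"dp":[0,0,-0.03],"roll":0,"hand":0.045},{"dp":[0,0,-0.07],"roll":0,"hand":0.045},{"dp":[0,0,-0.11],"roll":0,"hand":0.045},{"dp":[0,0,-0.15],"roll":0,"hand":0.06},{"dp":[0,0,-0.15],"roll":0,"hand":0.06}]' 40; python3 gap.py .513 .335 .12 99.5
```

```text
time_s: 5.45
position: [0.4346, 0.0621, 0.337]
tool_rot: [1.0, -0.03, 0.004, -0.0]
wrist_force: [0.9, -0.2, -0.5]
opening: 0.0601
grasp_force: 0.0
dp [ 0.0614 -0.2771  0.0629] roll -12.9 closing yaw now -93.4 q7 -1.87 t 5.45 grasp pt [0.4359 0.0621 0.1823]
```

```bash
python3 -m handwheel '[{"dp":[0.01,-0.04,0],"roll":-2,"hand":0.06},{"dp":[0.02,-0.08,0],"roll":-5,"hand":0.06},{"dp":[0.03,-0.12,0],"roll":-8,"hand":0.06},{"dp":[0.04,-0.16,0],"roll":-11,"hand":0.06},{"dp":[0.05,-0.2,0],"roll":-13,"hand":0.06},{"dp":[0.055,-0.24,0.01],"roll":-13,"hand":0.06},{"dp":[0.061,-0.277,0.03],"roll":-13,"hand":0.06},{"dp":[0.061,-0.277,0.04],"roll":-13,"hand":0.06}]' 60
python3 - <<'E'
from h import *
np.set_printoptions(precision=4,suppress=True)
cv2.imwrite("pics/t3.png",imaging.get_image("top"))
cv2.imwrite("pics/s3.png",imaging.get_image("scene"))
for c in("top","scene"):
  for l in ("lid_handle","screwdriver_grip","case_mouth"):
    print(c,l,[(np.round(d["point"],3).tolist(),round(d["conf"],2)) for d in imaging.landmark_of(c,l)[:2]])
# case inner floor opening and rim from the clear top view
t=cv2.imread("pics/t3.png")[170:330,130:340];s=cv2.imread("pics/s3.png")[200:400,120:400]
cv2.imwrite("pics/c3.png",np.vstack([cv2.resize(t,(400,300)),cv2.resize(s,(400,286))]))
E
python3 gap.py .513 .335 .043 99.5
```

```text
time_s: 6.25
position: [0.5092, 0.339, 0.2893]
tool_rot: [0.996, 0.086, -0.001, -0.001]
wrist_force: [-0.7, 1.1, -0.1]
opening: 0.0601
grasp_force: 0.0
top lid_handle [([0.514, 0.338, 0.048], 0.66), ([0.481, 0.058, 0.055], 0.55)]
top screwdriver_grip [([0.432, 0.06, 0.019], 0.87)]
top case_mouth [([0.482, 0.06, 0.054], 0.6)]
scene lid_handle [([0.513, 0.338, 0.042], 0.89), ([0.433, 0.062, 0.012], 0.7)]
scene screwdriver_grip [([0.435, 0.064, 0.013], 0.67)]
scene case_mouth [([0.487, 0.057, 0.052], 0.79)]
dp [ 0.0019 -0.0012  0.095 ] roll -0.0 closing yaw now -80.5 q7 -2.28 t 6.65 grasp pt [0.5114 0.3335 0.138 ]
```

View pics/c3.png

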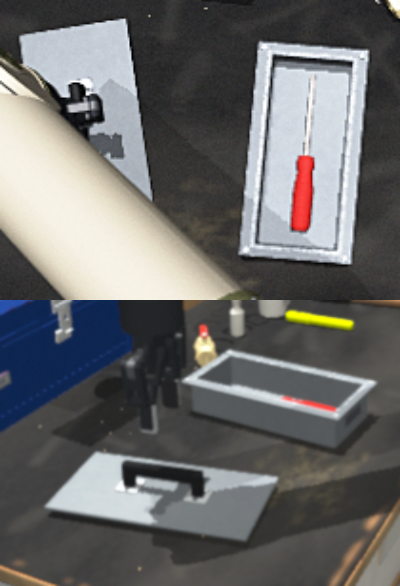

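The screwdriver lies flat in the case and the fingers straddle the lid's bar. Descending to grip it.

```bash
python3 -m handwheel '[{"dp":[0.002,-0.003,0.03],"roll":0,"hand":0.06},{"dp":[0.002,-0.003,0.06],"roll":0,"hand":0.06},{"dp":[0.002,-0.003,0.085],"roll":0,"hand":0.06},{"dp":[0.002,-0.003,0.095],"roll":0,"hand":0.06},{"dp":[0.002,-0.003,0.095],"roll":0,"hand":0.03},{"dp":[0.002,-0.003,0.095],"roll":0,"hand":0.0},{"dp":[0.002,-0.003,0.095],"roll":0,"hand":0.0},{"dp":[0.002,-0.003,0.095],"roll":0,"hand":0.0}]' 100; python3 gap.py .513 .337 .043 99.5
```

```text
time_s: 7.45
position: [0.5127, 0.3381, 0.1986]
tool_rot: [0.997, 0.083, 0.001, -0.0]
wrist_force: [-0.3, -1.0, 8.1]
opening: 0.0125
grasp_force: 98.7
dp [0.0001 0.0011 0.0009] roll 0.1 closing yaw now -80.4 q7 -2.34 t 7.45 grasp pt [0.5131 0.3383 0.0439]
```

```bash
python3 -m handwheel '[{"dp":[0,0,-0.02],"roll":0,"hand":0.0},{"dp":[0,0,-0.05],"roll":0,"hand":0.0},{"dp":[0,0,-0.09],"roll":0,"hand":0.0},{"dp":[0,0,-0.12],"roll":0,"hand":0.0},{"dp":[0,0,-0.13],"roll":0,"hand":0.0},{"dp":[0,0,-0.13],"roll":0,"hand":0.0},{"dp":[0,0,-0.13],"roll":0,"hand":0.0},{"dp":[0,0,-0.13],"roll":0,"hand":0.0}]' 100
python3 - <<'E'
from h import *
np.set_printoptions(precision=4,suppress=True)
im=cv2.imread("pics/top0.png");g=im[...,0]
m=((g>100)*255).astype(np.uint8);k=np.zeros_like(m);k[188:316,248:332]=m[188:316,248:332]
c=max(cv2.findContours(k,cv2.RETR_EXTERNAL,cv2.CHAIN_APPROX_NONE)[0],key=cv2.contourArea)
h=cv2.convexHull(c);q=cv2.approxPolyDP(h,8,True).reshape(-1,2);print(q.tolist())
P=ray("top",q,.055);print(P)
e=np.roll(P,-1,0)-P;print(np.degrees(np.arctan2(e[:,1],e[:,0])),np.linalg.norm(e,axis=1),P.mean(0))
E
python3 gap.py .486 .059 .173 86
```

```text
time_s: 8.25
position: [0.5119, 0.3372, 0.3246]
tool_rot: [0.997, 0.083, -0.001, 0.001]
wrist_force: [-1.2, -0.1, -3.9]
opening: 0.0121
grasp_force: 98.1
[[266, 192], [323, 197], [314, 310], [255, 305]]
[[ 0.6212  0.1174  0.055 ]
 [ 0.6124 -0.0162  0.055 ]
 [ 0.3495 -0.0008  0.055 ]
 [ 0.3579  0.1352  0.055 ]]
[-93.7849 176.638   86.4357  -3.8614] [0.134  0.2634 0.1363 0.2639] [0.4853 0.0589 0.055 ]
dp [-0.0717  0.27   -0.0026] roll 13.6 closing yaw now -80.4 q7 -2.27 t 8.25 grasp pt [0.5115 0.3369 0.1699]
```

```bash
python3 -m handwheel '[{"dp":[-0.006,0.02,0],"roll":1,"hand":0.0},{"dp":[-0.015,0.06,0],"roll":3,"hand":0.0},{"dp":[-0.027,0.1,0],"roll":5,"hand":0.0},{"dp":[-0.038,0.145,0],"roll":8,"hand":0.0},{"dp":[-0.05,0.19,0],"roll":10,"hand":0.0},{"dp":[-0.06,0.23,0],"roll":12,"hand":0.0},{"dp":[-0.068,0.255,0],"roll":13.2,"hand":0.0},{"dp":[-0.073,0.27,0],"roll":13.2,"hand":0.0}]' 100
python3 - <<'E'
from h import *
cv2.imwrite("pics/t4.png",imaging.get_image("top"));cv2.imwrite("pics/s4.png",imaging.get_image("scene"))
for c in("top","scene"):
    print(c,[(np.round(d["point"],3).tolist(),round(d["conf"],2)) for d in imaging.landmark_of(c,"lid_handle")[:2]])
t=cv2.imread("pics/t4.png")[150:350,190:390];s=cv2.imread("pics/s4.png")[130:330,210:410]
cv2.imwrite("pics/c4.png",np.hstack([cv2.resize(t,(400,400)),cv2.resize(s,(400,400))]))
E
python3 gap.py .485 .059 .173 86.4
```

```text
time_s: 9.05
position: [0.4844, 0.0564, 0.3254]
tool_rot: [0.999, -0.034, -0.001, 0.001]
wrist_force: [-0.5, 0.2, -4.2]
opening: 0.0118
grasp_force: 98.1
top []
scene [([0.483, 0.051, 0.17], 0.89)]
dp [ 0.0002  0.0005 -0.0018] roll -0.1 closing yaw now -93.7 q7 -1.92 t 9.25 grasp pt [0.4847 0.0596 0.1712]
```

View pics/c4.png

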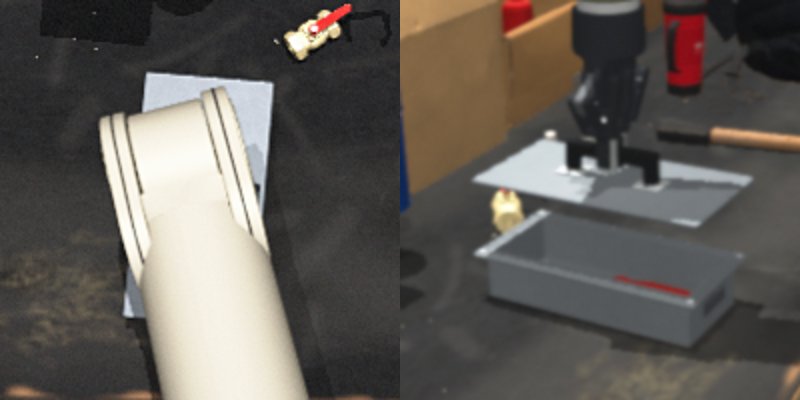

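The lid is held level over the case, its visible corners at about (263.5,186.5), (326,191) and (251.5,308) in the full top image. I'll check its centre from the diagonal, then lower it.

```bash
python3 - <<'E'
from h import *
P=ray("top",[[263.5,186.5],[326,191],[251.5,308]],.141);print(P.round(4),P[1:].mean(0).round(4))
E
python3 -m handwheel '[{"dp":[0,0,0.015],"roll":0,"hand":0.0},{"dp":[0,0,0.03],"roll":0,"hand":0.0},{"dp":[0,0,0.042],"roll":0,"hand":0.0},{"dp":[0,0,0.05],"roll":0,"hand":0.0},{"dp":[0,0,0.05],"roll":0,"hand":0.0},{"dp":[0,0,0.05],"roll":0,"hand":0.0},{"dp":[0,0,0.05],"roll":0,"hand":0.0},{"dp":[0,0,0.05],"roll":0,"hand":0.0}]' 100
python3 gap.py .485 .059 .089 86.4
```

```text
[[ 0.6186  0.1157  0.141 ]
 [ 0.6117 -0.0207  0.141 ]
 [ 0.3552  0.1337  0.141 ]] [0.4835 0.0565 0.141 ]
time_s: 10.05
position: [0.4853, 0.0594, 0.2773]
tool_rot: [0.999, -0.032, 0.001, 0.0]
wrist_force: [0.8, -0.3, -3.2]
opening: 0.0123
grasp_force: 98.1
dp [-0.0003  0.0004  0.0336] roll -0.0 closing yaw now -93.6 q7 -1.95 t 10.05 grasp pt [0.4855 0.0593 0.1226]
```

```bash
python3 -m handwheel '[{"dp":[0.001,0,0.008],"roll":0,"hand":0.0},{"dp":[0.001,0,0.014],"roll":0,"hand":0.0},{"dp":[0.001,0,0.019],"roll":0,"hand":0.0},{"dp":[0.001,0,0.024],"roll":0,"hand":0.0},{"dp":[0.001,0,0.028],"roll":0,"hand":0.0},{"dp":[0.001,0,0.031],"roll":0,"hand":0.0},{"dp":[0.001,0,0.033],"roll":0,"hand":0.0},{"dp":[0.001,0,0.033],"roll":0,"hand":0.0}]' 100
python3 gap.py .485 .059 .089 86.4
```

```text
time_s: 10.85
position: [0.4861, 0.0593, 0.2437]
tool_rot: [0.999, -0.032, 0.0, 0.0]
wrist_force: [-0.3, 0.2, -2.1]
opening: 0.0125
grasp_force: 98.3
dp [-0.0011  0.0004  0.    ] roll -0.0 closing yaw now -93.6 q7 -1.98 t 10.85 grasp pt [0.4862 0.0593 0.089 ]
```

```bash
python3 -m handwheel '[{"dp":[0,0,0.001],"roll":0,"hand":0.0},{"dp":[0,0,0.001],"roll":0,"hand":0.05},{"dp":[0,0,0.001],"roll":0,"hand":0.05},{"dp":[0,0,0.001],"roll":0,"hand":0.05},{"dp":[0,0,-0.03],"roll":0,"hand":0.05},{"dp":[0,0,-0.07],"roll":0,"hand":0.05},{"dp":[0,0,-0.11],"roll":0,"hand":0.05},{"dp":[0,0,-0.15],"roll":0,"hand":0.05}]' 
python3 -m handwheel '[{"dp":[0,0.04,-0.02],"roll":0,"hand":0.05},{"dp":[0,0.08,-0.02],"roll":0,"hand":0.05},{"dp":[0,0.12,-0.02],"roll":0,"hand":0.05},{"dp":[0,0.16,-0.02],"roll":0,"hand":0.05},{"dp":[0,0.2,-0.02],"roll":0,"hand":0.05},{"dp":[0,0.24,-0.02],"roll":0,"hand":0.05},{"dp":[0,0.26,-0.02],"roll":0,"hand":0.05},{"dp":[0,0.26,-0.02],"roll":0,"hand":0.05}]'
python3 - <<'E'
from h import *
cv2.imwrite("pics/t5.png",imaging.get_image("top"));cv2.imwrite("pics/s5.png",imaging.get_image("scene"))
for c in("top","scene"):
  for l in("lid_handle","highlighter_mid"):
    print(c,l,[(np.round(d["point"],3).tolist(),round(d["conf"],2)) for d in imaging.landmark_of(c,l)[:2]])
t=cv2.imread("pics/t5.png")[150:350,190:390];s=cv2.imread("pics/s5.png")[180:330,230:400]
cv2.imwrite("pics/c5.png",np.hstack([cv2.resize(t,(400,400)),cv2.resize(s,(400,353))[:400]] if 0 else [cv2.resize(t,(400,400)),cv2.resize(s,(400,400))]))
E
```

```text
time_s: 11.65
position: [0.4858, 0.0593, 0.3954]
tool_rot: [0.999, -0.032, 0.0, 0.0]
wrist_force: [0.9, 0.0, -0.3]
opening: 0.0501
grasp_force: 0.0
time_s: 12.45
position: [0.4688, -0.2036, 0.4134]
tool_rot: [0.999, -0.034, -0.0, 0.0]
wrist_force: [0.3, -0.1, 0.4]
opening: 0.05
grasp_force: 0.0
top lid_handle [([0.487, 0.06, 0.087], 0.58)]
top highlighter_mid [([0.577, -0.303, 0.01], 0.61)]
scene lid_handle [([0.486, 0.06, 0.085], 0.73)]
scene highlighter_mid [([0.576, -0.3, 0.011], 0.57)]
```

View pics/c5.png

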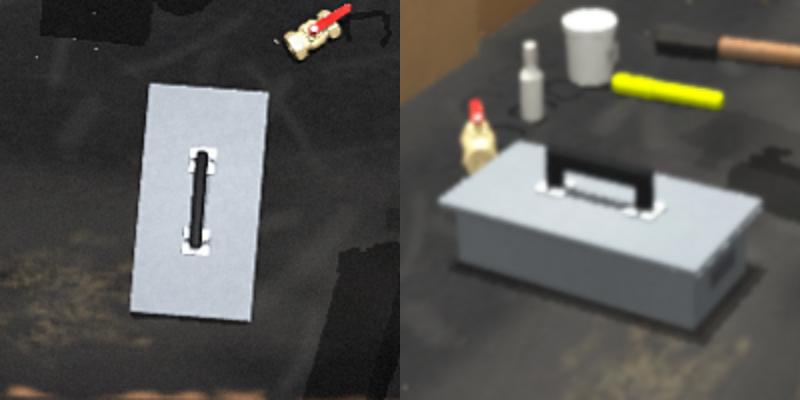

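The lid is seated level and square on the case, with its handle at (0.486, 0.060, 0.086) and the expected height 0.088. The highlighter hasn't moved and the gripper is clear.

```bash
python3 -c "
from station import arm
print(arm.finish_job())"
```

```text
the job is handed in; nothing more can be done
None
```

I handed the job in at about 12.5 s on the robot clock: the screwdriver lies flat in the case, the lid is seated level and square, and the highlighter hasn't moved; the hand-in returned no verdict.

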